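# Start up the inspection bench by light taps in order

## Task

Start up the inspection bench with light taps of the fingertips, in this order: touch the brass grounding stud so that it gives a little, then press the green key, then the blue key and last the yellow key, each pushed all the way down, where it stays by itself. Keep every touch gentle, leave the red key and its box alone, do not lift or shove any box or disturb anything else on the bench, and finish clear of everything.

Things in the scene. Friction and masses are not known exactly. Their poses are not given: they have to be found in the camera images.
- green_unit: grey painted mains box with two dark round sockets on top, loose on four rubber feet, 0.35 to 1 kg, 92 (its x) x 72 (its y) x 48 mm high; origin at the centre of its underside, z up. Its round green push key stands 18 mm from the box's centre along the box's +x
- green_key_top (a point): centre of the top face of the green key, an upright plastic cylinder of 26 mm diameter on the grey painted mains box; fully out it stands 20 mm proud of the box's top, fully in 10 mm. The point moves down with the key and its cap
- green_key (a joint): how far the green key is pressed down, m: 0 fully out, 0.010 fully in. It slides straight down against about 2.5 N of friction, has no spring and stays where it is left. At its end the key's soft cap gives a further 8 mm (about 3 N rising by 1.5 N per mm) and springs back. It starts 0 to 1.5 mm in
- blue_unit: white plastic extractor control box with dark slots on top, loose on four rubber feet, 0.35 to 1 kg, 92 (its x) x 72 (its y) x 40 mm high; origin at the centre of its underside, z up. Its round blue push key stands 18 mm from the box's centre along the box's +x
- blue_key_top (a point): centre of the top face of the blue key, an upright plastic cylinder of 26 mm diameter on the white plastic extractor control box; fully out it stands 20 mm proud of the box's top, fully in 10 mm. The point moves down with the key and its cap
- blue_key (a joint): how far the blue key is pressed down, m: 0 fully out, 0.010 fully in. It slides straight down against about 2.5 N of friction, has no spring and stays where it is left. At its end the key's soft cap gives a further 8 mm (about 3 N rising by 1.5 N per mm) and springs back. It starts 0 to 1.5 mm in
- yellow_unit: black plastic lamp control box with a flat aluminium dial on top (look only), loose on four rubber feet, 0.35 to 1 kg, 92 (its x) x 72 (its y) x 32 mm high; origin at the centre of its underside, z up. Its round yellow push key stands 18 mm from the box's centre along the box's +x
- yellow_key_top (a point): centre of the top face of the yellow key, an upright plastic cylinder of 26 mm diameter on the black plastic lamp control box; fully out it stands 20 mm proud of the box's top, fully in 10 mm. The point moves down with the key and its cap
- yellow_key (a joint): how far the yellow key is pressed down, m: 0 fully out, 0.010 fully in. It slides straight down against about 2.5 N of friction, has no spring and stays where it is left. At its end the key's soft cap gives a further 8 mm (about 3 N rising by 1.5 N per mm) and springs back. It starts 0 to 1.5 mm in
- red_unit: bare aluminium alarm box with three small glass beads on top; must be left alone, loose on four rubber feet, 0.35 to 1 kg, 92 (its x) x 72 (its y) x 36 mm high; origin at the centre of its underside, z up. Its round red push key stands 18 mm from the box's centre along the box's +x
- red_key_top (a point): centre of the top face of the red key, an upright plastic cylinder of 26 mm diameter on the bare aluminium alarm box; fully out it stands 20 mm proud of the box's top, fully in 10 mm. The point moves down with the key and its cap
- red_key (a joint): how far the red key is pressed down, m: 0 fully out, 0.010 fully in. It slides straight down against about 2.5 N of friction, has no spring and stays where it is left. At its end the key's soft cap gives a further 8 mm (about 3 N rising by 1.5 N per mm) and springs back. It may start anywhere from out to nearly in
- stud_block: fixed slate-grey block of the grounding point, 70 x 60 x 22 mm; origin at the centre of its underside, z up; the brass stud stands at its centre with a steel collar 3 mm high round its foot
- stud_top (a point): centre of the flat top of the brass grounding stud, a mushroom head of 26 mm diameter, top 46 mm above the underside of its block when free. The point moves down with the stud
- stud (a joint): how far the brass stud is pushed down, m: 0 free, 0.014 at its stop. A spring returns it: about 0.8 N to start, 2.4 N at 2 mm, 12 N at the stop
- module: loose open aluminium electronics module with a green board, 56 x 40 x 14 mm; origin under its centre; bystander
- flux: loose amber glass bottle with a black cap, 34 mm diameter, 65 mm high; origin under its centre; bystander
- tin: loose round aluminium tin, 58 mm diameter, 26 mm high; origin under its centre; bystander
- tweezers: loose steel tweezers lying along their x, about 130 x 16 x 8 mm; origin under the middle; bystander
- driver: loose small screwdriver with a grey handle lying along its x, 140 mm long, under 35 mm high; bystander
- swab_cup: loose white cup with swabs standing in it, 64 mm rim diameter, cup 60 mm and swabs 85 mm high; origin under its centre; bystander
Not all that is in view belongs to the job. What is shaped like the yellow_unit but pink is not meant.

How it is judged:
By the outcome, as a careful person would: the job done as asked, in the order asked, and still so for the second after the job is handed in, with the robot touching nothing.
It also fails if it takes over 62 s, if anything falls off the work surface, if the arm or the gripper's body presses on something with over 40 N, if the wrist force passes 120 N, or if a joint passes its speed limit or range.

## Robot

A 6-joint arm with a two-finger parallel gripper is mounted at the origin on the work surface. World frame = base frame: x ahead of the robot, y to its left, z up, the work surface at z = 0. Lengths are in mm, angles in rad, forces in N, time in s.
With the tool pointing down it reaches from about 350 to 975 mm from the base axis. Payload 7.1 kg.
Tool frame: the origin (TCP) lies at the very end of the fingers, on their centre line; the grasp point (between the pads) lies 19 mm behind it; z points along the fingers, y is the direction in which the jaws open and shut (so a half turn about z gives the same grasp; the last joint's range is limited). The gripper opens to 88 mm and grips with 3 to 60 N. Pads are 20 mm wide; open, the fingers measure 115 mm over their backs; the gripper's body (75 mm by 178 mm) begins 61 mm behind the grasp point.
Start: joints at [1.287, 0.423, 1.63, -0, 1.089, -0.019], TCP at [163.541, 603.207, 185.075] pointing down, gripper open.
Joint ranges: [-3, 3], [-0.9, 2.11], [0.09, 2.58], [-1.31, 4.45], [0.11, 2.69], [-2.54, 2.54]. Speed limits (rad/s): [2.39, 2.39, 3.01, 3.14, 3.14, 3.14].

## Interface

Orientations are given as a rotation vector (axis times angle).
In Python, from workcell import readout, imaging, close_job gives the robot as it stands.
- The arm moves only by the tool carry_out, never from a script. Its argument "rows" is a list of rows, each a list of 3 entries, a list of its own where there are three numbers: the shift along the tool's x, y, z in m, then the turn, a rotation vector about the tool's x, y, z in rad, then the closure, from 0 (fully open) to 1 (shut). In form: [[[dx, dy, dz], [wx, wy, wz], hand], ...]. A call has 1 to 12 rows; each row shifts and turns the commanded pose from where the row before left it, along the tool's axes as they then stand; what a row does not reach is not made up. A row lasts 1/12 s, in which the tool goes at most 41.7 mm and 7.16 degrees, less where a joint would pass 70% of its speed; a pose out of reach is approached as far as the arm can. A call with a gripper value outside its range is refused whole. The fingers move at their own pace and stop on an object; the grip force is fixed at half the most. Time passes only in rows, so rows that do not move let the fingers close. It gives the time, the measured TCP pose, the force and the opening at its end, in the units of the state.
- readout.get_obs(): the state, without advancing time (a new reading comes with each control period).
- imaging.get_image(name): name is "scene" or "side" or "wrist"; returns the picture (384x512x3 uint8, red, green, blue); there is no depth.
- imaging.camera_params(name): a dict with "fx", "fy", "cx", "cy" (pixels), "rvec" (rotation vector, rad) and "tvec" (3), from world to camera coordinates, as OpenCV has them; the wrist camera has in their place "T_tool_cam" (4x4, takes a point from camera to tool coordinates, whose origin is the TCP and whose axes are the flange's). Camera axes: x right, y down, z forward; pixel columns grow to the right and rows downward; lengths in mm; the calibration is good to about 2 mm. A picture is of the moment at which its call begins: read the wrist's pose just before it. camera_params takes no time and is no camera call.
- close_job(): hands the job in, once; it reports no verdict.
The state is a dict: "t": time; "qpos": joint angles; "qvel": joint speeds; "joint_torque": joint torques, N m; "ee_pos": TCP position; "orientation": TCP orientation; "ft_force": force on the tool from outside, world axes, zero at the start; "moment": the same for the moment, N m; "width": finger opening in mm.
Only numpy, scipy, OpenCV 4.12 (cv2) and the standard library are available. Lean on these libraries where they do the work, as an engineer would, in place of code of your own. Each camera call takes 0.05 s, during which the arm holds its last target.

## Working session

There is one attempt and no reset: what is moved stays moved. The work goes in short steps, Python scripts to look and compute and a tool call to move; the robot and the scene stay as the last step left them, time stands still between calls to the robot, and variables do not carry over. Pictures are saved under pics/ and viewed, and the job is handed in when it is done.

Besides the shell and the picture viewer there is one more tool, called as name(argument=value, ...) on one line, values as JSON. carry_out: Moves the arm, as the interface text tells. Its arguments: {"type":"object","properties":{"rows":{"type":"array","items":{"type":"array"}}},"required":["rows"]}

```bash
mkdir -p pics; ls; python3 - <<'E'
from workcell import readout, imaging
import cv2, json
print(readout.get_obs())
for n in ["scene","side","wrist"]:
    im=imaging.get_image(n); cv2.imwrite(f"pics/{n}0.png",cv2.resize(im[:,:,::-1],(800,600),interpolation=cv2.INTER_CUBIC)); cv2.imwrite(f"pics/{n}0_raw.png",im[:,:,::-1])
    print(n,imaging.camera_params(n))
E
```

```text
pics
{'t': 0.0, 'qpos': array([ 1.28699252e+00,  4.23825569e-01,  1.63068461e+00,  7.02509163e-06,
        1.08858434e+00, -1.90083844e-02]), 'qvel': array([-0.00174074,  0.00023427, -0.00065982, -0.00084404, -0.00051114,
        0.0003363 ]), 'joint_torque': array([-2.23131872e-03, -5.44604051e+01, -2.73664677e+01,  6.42397162e-02,
        2.25569849e-02, -7.49137780e-05]), 'ee_pos': array([163.3781748 , 602.6398331 , 184.31338804]), 'orientation': array([-4.14699817e-01, -3.11386595e+00,  2.33048869e-03]), 'ft_force': array([-0.71683724, -0.56618544,  0.1144231 ]), 'moment': array([ 0.03317403, -0.02765564,  0.00585419]), 'width': 87.84524027793488}
scene {'fx': 348.94337216152866, 'fy': 348.94337216152866, 'cx': 252.7010498097303, 'cy': 191.38684706101137, 'rvec': array([ 2.2095474 ,  0.96041484, -0.41195793]), 'tvec': array([-273.81119541, -207.67777286, 1499.21235739])}
side {'fx': 353.46864596458727, 'fy': 353.46864596458727, 'cx': 256.91108668686553, 'cy': 183.99665657140167, 'rvec': array([ 0.11603514, -2.8101339 ,  1.3687153 ]), 'tvec': array([448.89493786, 133.49167942, 928.31079153])}
wrist {'fx': 293.92374580623135, 'fy': 293.92374580623135, 'cx': 255.7111479568328, 'cy': 192.222081963956, 'T_tool_cam': array([[ 2.47183987e-04, -9.61009163e-01, -2.76516414e-01,
         7.56820928e+01],
       [ 9.99999402e-01,  5.32074232e-04, -9.55257481e-04,
         5.92804987e-01],
       [ 1.06513845e-03, -2.76516013e-01,  9.61008720e-01,
        -1.98655221e+02],
       [ 0.00000000e+00,  0.00000000e+00,  0.00000000e+00,
         1.00000000e+00]])}
```

View pics/scene0.png

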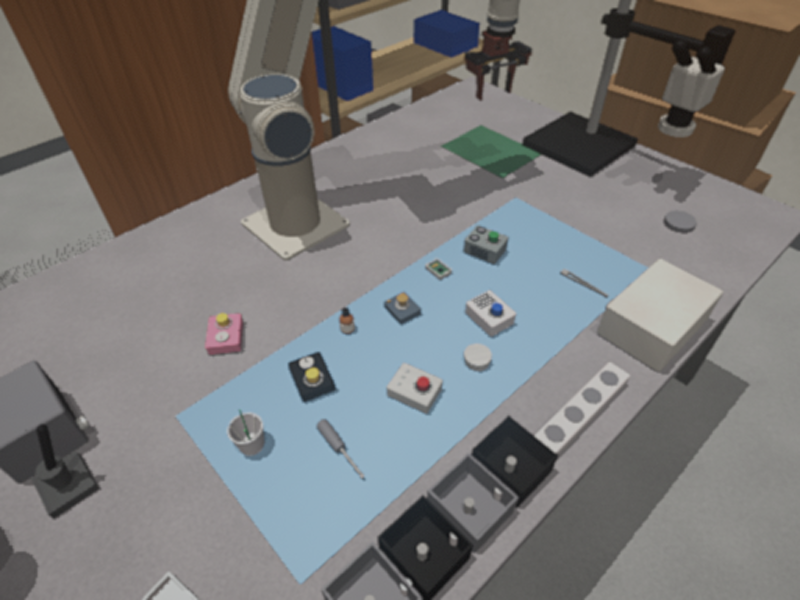

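View pics/side0.png

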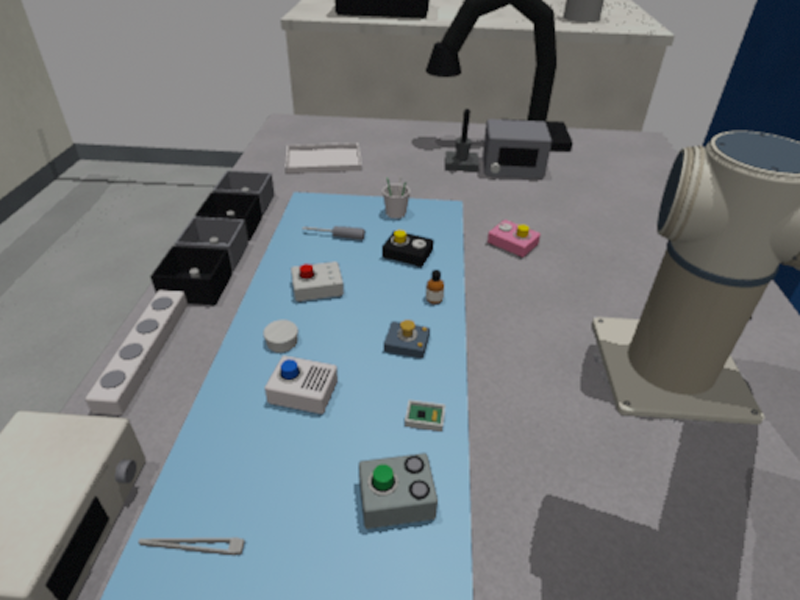

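View pics/wrist0.png

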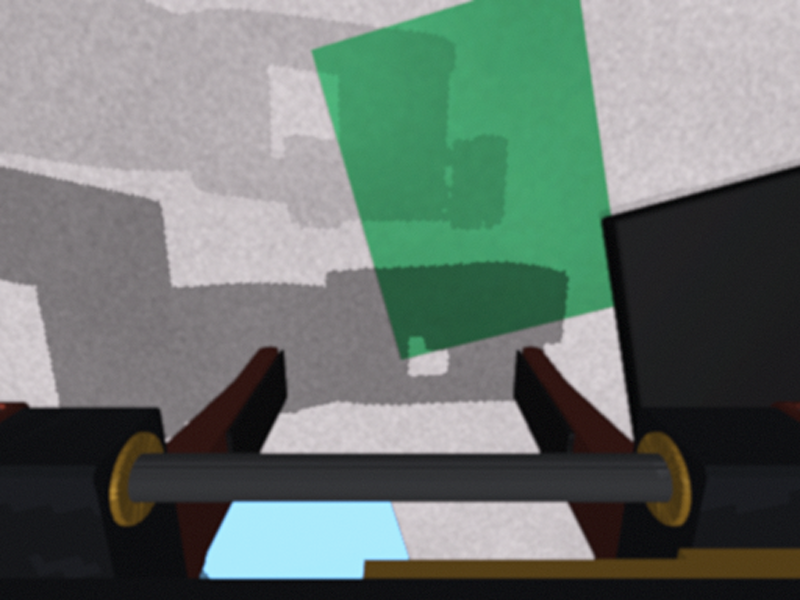

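The scene and side views both show all the boxes. In the 800x600 scene view the stud is at (402,300), green (493,237), blue (497,310), yellow (312,376), red (423,383), and the pink decoy (222,320). Next I'll enlarge the keys.

```bash
python3 - <<'E'
import cv2,numpy as np
C={'scene':[(402,300),(493,240),(495,310),(312,376)],'side':[(407,335),(392,485),(300,378),(405,243)]}
for n,l in C.items():
    im=cv2.imread(f'pics/{n}0_raw.png'); tiles=[]
    for (u,v) in l:
        u0=int(u/1.5625)-25; v0=int(v/1.5625)-18
        t=cv2.resize(im[v0:v0+36,u0:u0+50],(400,288),interpolation=cv2.INTER_NEAREST)
        for k in range(0,50,5):
            cv2.line(t,(k*8,0),(k*8,4 if k%10 else 8),(255,255,255),1)
            if k%10==0: cv2.putText(t,str(u0+k),(k*8+1,18),0,.35,(0,0,255),1)
        for k in range(0,36,5):
            cv2.line(t,(0,k*8),(6,k*8),(255,255,255),1)
            if k%10==0: cv2.putText(t,str(v0+k),(8,k*8+4),0,.35,(0,0,255),1)
        tiles.append(t)
    cv2.imwrite(f'pics/{n}_crop.png',np.vstack([np.hstack(tiles[:2]),np.hstack(tiles[2:])]))
E
```

```text
(no output)
```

View pics/scene_crop.png

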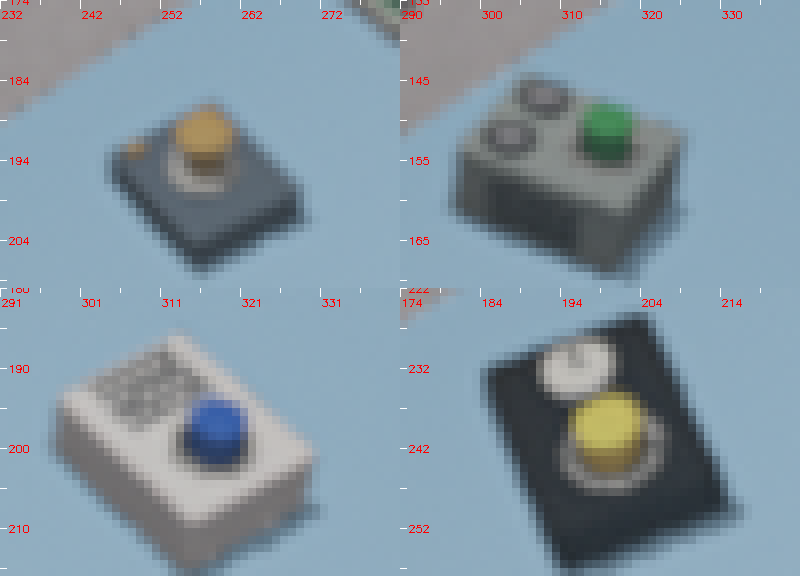

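View pics/side_crop.png

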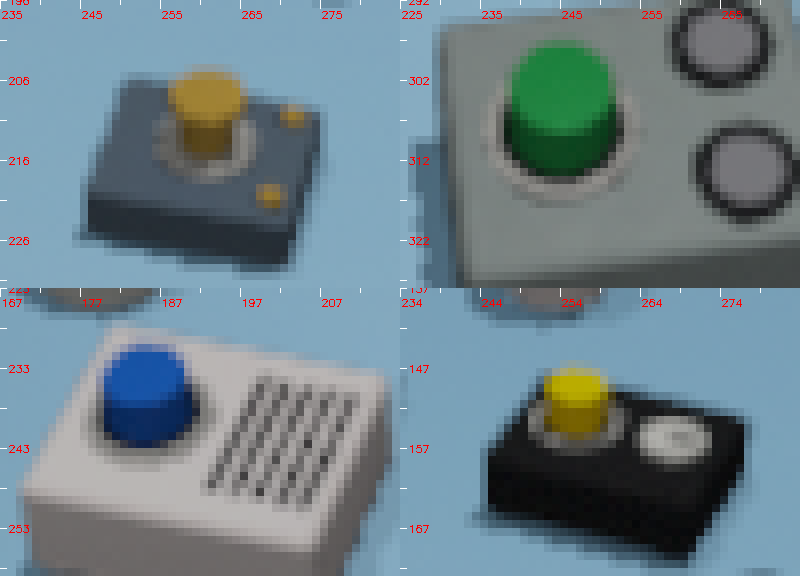

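```bash
cat > h.py <<'E'
import numpy as np, cv2
from scipy.spatial.transform import Rotation as R
from workcell import readout, imaging
def P(n):
    c=imaging.camera_params(n); K=np.array([[c['fx'],0,c['cx']],[0,c['fy'],c['cy']],[0,0,1]])
    if 'rvec' in c: return K,cv2.Rodrigues(c['rvec'])[0],c['tvec']
    o=readout.get_obs(); T=np.eye(4); T[:3,:3]=R.from_rotvec(o['orientation']).as_matrix(); T[:3,3]=o['ee_pos']
    M=np.linalg.inv(T@c['T_tool_cam']); return K,M[:3,:3],M[:3,3]
def proj(n,X):
    K,r,t=P(n); p=K@(r@np.array(X,float)+t); return p[:2]/p[2]
def atz(n,uv,z):
    K,r,t=P(n); d=r.T@np.linalg.inv(K)@[uv[0],uv[1],1]; c=-r.T@t; return c+d*(z-c[2])/d[2]
def tri(a,b,na='scene',nb='side'):
    Ps=[]
    for n in(na,nb):
        K,r,t=P(n); Ps.append(K@np.c_[r,t])
    X=cv2.triangulatePoints(Ps[0],Ps[1],np.array(a,float).reshape(2,1),np.array(b,float).reshape(2,1)).ravel(); return X[:3]/X[3]
E
python3 - <<'E'
from h import *
np.set_printoptions(precision=1,suppress=True)
D=dict(stud=((256.9,190),(260.5,207.4),46),green=((315.5,149.5),(244.6,302.1),67.5),blue=((317.9,195.5),(184.6,233.1),59.5),yellow=((199.5,237.9),(255.5,148.5),51.5))
for k,(a,b,z) in D.items():
    X=tri(a,b); print(k,X,proj('scene',X)-a,proj('side',X)-b,atz('scene',a,z),atz('side',b,z))
r=lambda u,v:(u/1.5625-.3,v/1.5625-.3)
for k,a,b in [('red',(423,382),(307,271)),('flux',(346,312),(436,275)),('module',(439,268),(425,413)),('cup',(247,430),(397,190)),('tin',(478,352),(281,332)),('redu',(412,380),(317,275))]:
    print(k,tri(r(*a),r(*b)))
o=readout.get_obs(); print(R.from_rotvec(o['orientation']).as_matrix())
E
```

```text
stud [442.2 -13.1  47.4] [0.1 0.1] [ 0.1 -0.1] [440.7 -12.2  46. ] [442.7 -14.3  46. ]
green [453.9 286.   68.9] [0.2 0.1] [ 0.3 -0.1] [452.2 287.3  67.5] [454.6 285.4  67.5]
blue [613.9 109.9  61.4] [0. 0.] [ 0. -0.] [612.8 111.4  59.5] [614.6 108.2  59.5]
yellow [ 476.4 -287.9   54.2] [0.1 0.1] [ 0.1 -0.1] [ 473.9 -287.1   51.5] [ 477.1 -291.8   51.5]
red [ 640.5 -142.7   49.4]
flux [ 398.9 -139.8   59.8]
module [405.9 144.7  13.8]
cup [ 499.  -454.1   60.5]
tin [655.3   5.4  28.7]
redu [ 620.4 -148.7   38.8]
[[-1.   0.3 -0. ]
 [ 0.3  1.  -0. ]
 [ 0.  -0.  -1. ]]
```

carry_out(rows=[[[-0.009,-0.011,0],[0,0,0],1],[[-0.018,-0.0217,0],[0,0,0],1],[[-0.018,-0.0217,0],[0,0,0],1],[[-0.018,-0.0217,0],[0,0,0],1],[[-0.018,-0.0217,0],[0,0,0],1],[[-0.018,-0.0217,0],[0,0,0],1],[[-0.018,-0.0217,0],[0,0,0],1],[[-0.018,-0.0217,0],[0,0,0],1],[[-0.018,-0.0217,0],[0,0,0],1],[[-0.018,-0.0217,0],[0,0,0],1],[[-0.018,-0.0217,0],[0,0,0],1],[[-0.018,-0.0217,0],[0,0,0],1]])

```text
t: 1.15
ee_pos: [298.1, 306.7, 185.0]
orientation: [-0.414, -3.114, 0.0]
ft_force: [-0.5, -0.0, -0.1]
width: 11.2
```

carry_out(rows=[[[-0.018,-0.0217,0],[0,0,0],1],[[-0.018,-0.0217,0],[0,0,0],1],[[-0.018,-0.0217,0],[0,0,0],1],[[-0.018,-0.0217,0.005],[0,0,0],1],[[-0.018,-0.0217,0.005],[0,0,0],1],[[-0.018,-0.0217,0.01],[0,0,0],1],[[-0.018,-0.0217,0.01],[0,0,0],1],[[-0.018,-0.0217,0.01],[0,0,0],1],[[-0.018,-0.0217,0.01],[0,0,0],1],[[-0.018,-0.0217,0.01],[0,0,0],1],[[-0.018,-0.0217,0.005],[0,0,0],1],[[-0.01,-0.012,0],[0,0,0],1]])

```text
t: 2.15
ee_pos: [433.3, 9.4, 119.0]
orientation: [-0.417, -3.112, 0.001]
ft_force: [-0.1, 0.4, 0.2]
width: 0.6
```

```bash
cat >> h.py <<'E'
np.set_printoptions(precision=1,suppress=True)
def go(x,y,z):
    o=readout.get_obs(); d=R.from_rotvec(o['orientation']).as_matrix().T@(np.array([x,y,z])-o['ee_pos']); print('tool delta mm',d)
def st():
    o=readout.get_obs(); print(o['t'],o['ee_pos'],o['orientation'],'F',o['ft_force'],o['width'],o['qpos'])
def pic(n,name):
    im=imaging.get_image(n); cv2.imwrite(f"pics/{name}.png",cv2.resize(im[:,:,::-1],(800,600),interpolation=cv2.INTER_CUBIC)); return im
E
python3 - <<'E'
from h import *
st(); go(441.8,-13.2,90); print(proj('wrist',[441.8,-13.2,46])*1.5625); pic('wrist','w1')
E
```

```text
2.15 [433.3   9.4 119. ] [-0.4 -3.1  0. ] F [-0.1  0.4  0.2] 0.5862310408550071 [-0.   0.2  2.1 -0.   0.8 -1.3]
tool delta mm [-14.2 -19.6  29. ]
[367.6 318.5]
```

View pics/w1.png

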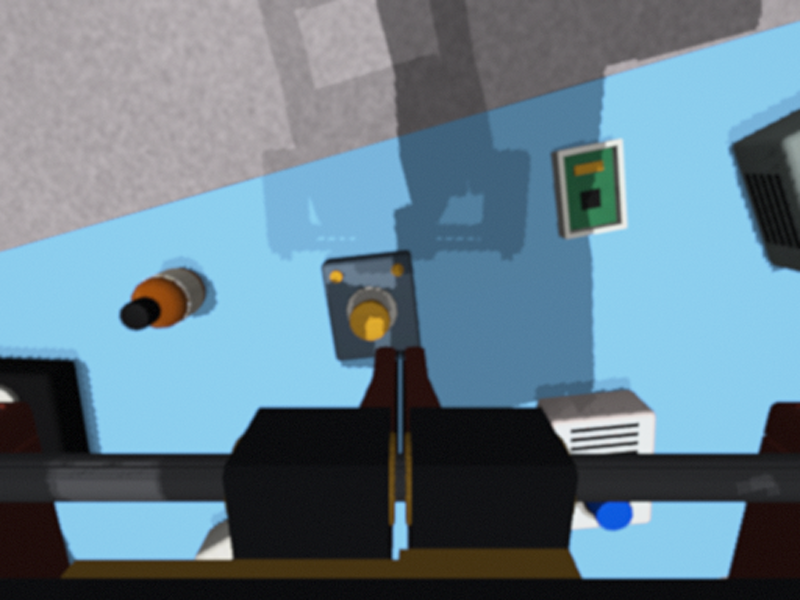

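The wrist view shows the stud head at (370,321), predicted (368,318). That agrees to about 1.5 mm. The fingertips are closed at (400,350).

carry_out(rows=[[[-0.003,-0.004,0],[0,0,0],1],[[-0.006,-0.007,0.005],[0,0,0],1],[[-0.006,-0.008,0.01],[0,0,0],1],[[0,0,0.012],[0,0,0],1],[[0,0,0.012],[0,0,0],1],[[0,0,0.012],[0,0,0],1],[[0,0,0.008],[0,0,0],1],[[0,0,0.004],[0,0,0],1],[[0,0,0],[0,0,0],1],[[0,0,0],[0,0,0],1]])

```text
t: 3.03
ee_pos: [442.6, -10.5, 57.0]
orientation: [-0.414, -3.114, 0.0]
ft_force: [0.1, -0.0, -0.6]
width: 0.4
```

```bash
python3 - <<'E'
from h import *
st(); go(441.8,-13.2,46); pic('wrist','w2')
im=pic('side','s2')
cv2.imwrite('pics/s2c.png',cv2.resize(im[170:250,210:310,::-1],(800,640)[:2],interpolation=cv2.INTER_CUBIC)[:600])
E
```

```text
3.0333 [442.6 -10.5  57. ] [-0.4 -3.1  0. ] F [ 0.1 -0.  -0.6] 0.3840206707354251 [-0.1  0.4  2.1  0.   0.7 -1.4]
tool delta mm [ 0.  -2.8 11. ]
```

View pics/w2.png

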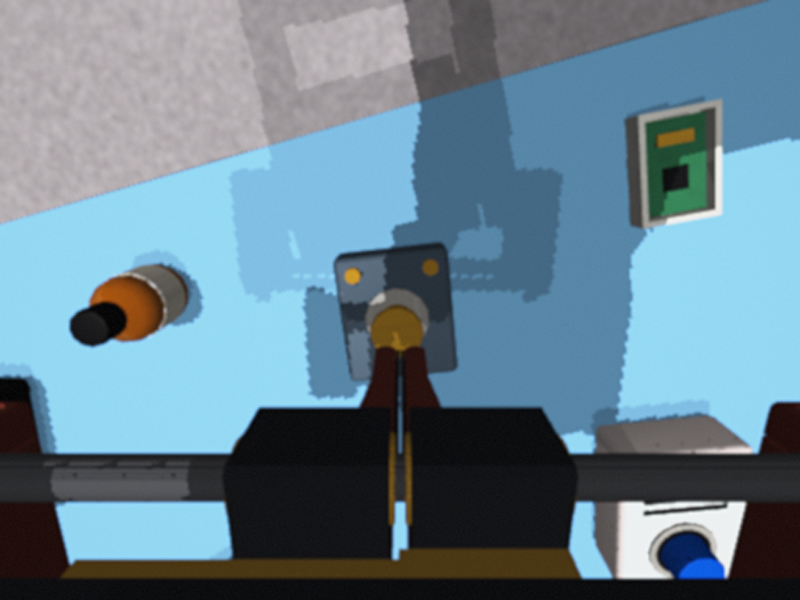

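View pics/s2c.png

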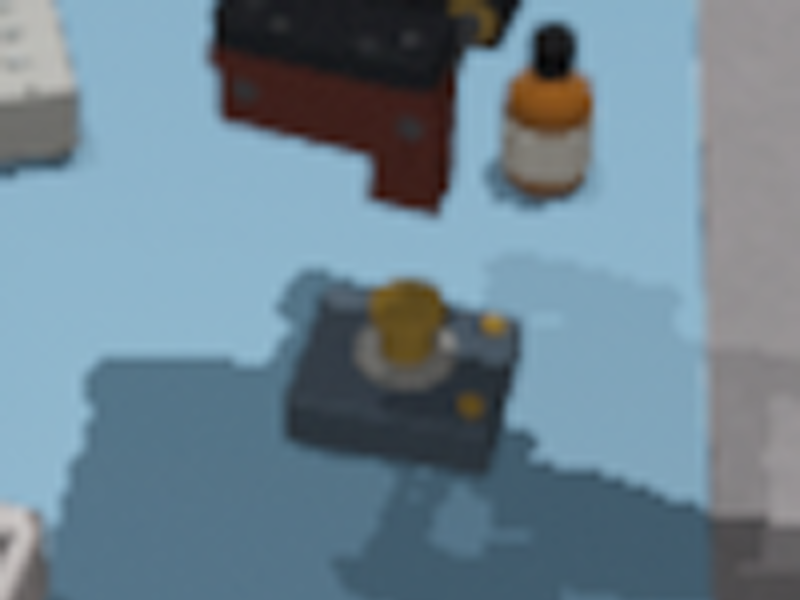

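```bash
python3 - <<'E'
from h import *
e=readout.get_obs()['ee_pos']
print((proj('side',e)-[210,170]+.5)*8, proj('wrist',e)*1.5625, proj('wrist',[441.8,-13.2,46])*1.5625)
im=pic('scene','sc2')
cv2.imwrite('pics/sc2c.png',cv2.resize(im[140:215,200:300,::-1],(800,600),interpolation=cv2.INTER_CUBIC)); print((proj('scene',e)-[200,140]+.5)*8)
E
```

```text
[407.  284.5] [398.7 338.9] [392.9 329.5]
[465.4 386.5]
```

View pics/sc2c.png

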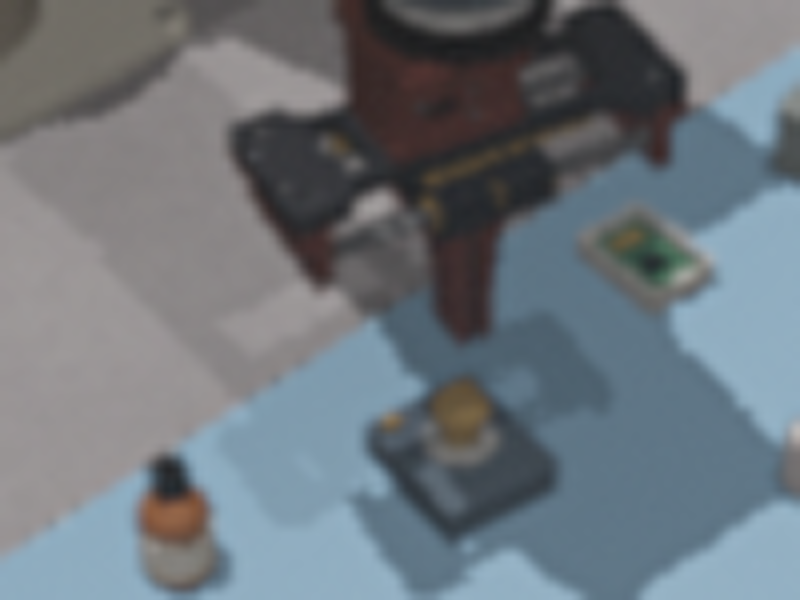

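```bash
python3 - <<'E'
from h import *
X=tri((200+465/8-.5,140+337/8-.5),(210+405/8-.5,170+205/8-.5)); print(X)
print(tri((200+462/8-.5,140+400/8-.5),(210+408/8-.5,170+300/8-.5)))
e=readout.get_obs()['ee_pos']
for d in (0,10,20): print(d,proj('wrist',e+[0,0,d])*1.5625)
E
```

```text
[444.7 -12.1  89.9]
[442.5 -12.   49.6]
0 [398.7 338.9]
10 [398.6 347.1]
20 [398.6 356. ]
```

```bash
python3 - <<'E'
from h import *
o=readout.get_obs();c=imaging.camera_params('wrist')
K=np.array([[c['fx'],0,c['cx']],[0,c['fy'],c['cy']],[0,0,1]])
Rm=R.from_rotvec(o['orientation']).as_matrix()
for dz in (0,15,30,45):
    T=np.eye(4);T[:3,:3]=Rm;T[:3,3]=o['ee_pos']+[0,0,dz];M=np.linalg.inv(T@c['T_tool_cam'])
    for X in ([405.9,144.7,14],[398.9,-139.8,65],[613.7,109.9,59.5]):
        p=K@(M[:3,:3]@np.array(X)+M[:3,3]);print(dz,X,p[:2]/p[2]*1.5625)
# initial tips
T0=[163.4,602.6,184.3]
print('scene tcp0',proj('scene',T0)*1.5625)
y=np.array([.26,.965,0])
for d in(0,20,33):print(d,[proj('scene',np.array(T0)+s*y+[0,0,d])*1.5625 for s in(-50,50)])
E
```

```text
0 [405.9, 144.7, 14] [675.9 166.4]
0 [398.9, -139.8, 65] [ 89.4 325.9]
0 [613.7, 109.9, 59.5] [698.1 572.6]
15 [405.9, 144.7, 14] [659.8 166.5]
15 [398.9, -139.8, 65] [110.  315.3]
15 [613.7, 109.9, 59.5] [681.7 550.2]
30 [405.9, 144.7, 14] [645.4 166.6]
30 [398.9, -139.8, 65] [128.1 306.1]
30 [613.7, 109.9, 59.5] [666.9 530.2]
45 [405.9, 144.7, 14] [632.6 166.6]
45 [398.9, -139.8, 65] [144. 298.]
45 [613.7, 109.9, 59.5] [653.7 512.2]
scene tcp0 [491.6 107.3]
0 [array([477. , 111.4]), array([506. , 103.3])]
20 [array([477.6, 104.7]), array([506.9,  96.7])]
33 [array([478. , 100.3]), array([507.5,  92.3])]
```

The reported TCP agrees with the wrist camera. The visible fingertips, though, seem to end about 33 mm above the stated TCP. I'll go down in small steps and watch the force.

carry_out(rows=[[[0,-0.001,0.003],[0,0,0],1],[[0,0,0.003],[0,0,0],1],[[0,0,0.002],[0,0,0],1],[[0,0,0],[0,0,0],1]])

```text
t: 3.52
ee_pos: [442.1, -11.6, 48.7]
orientation: [-0.415, -3.113, 0.0]
ft_force: [-0.0, -0.3, 0.2]
width: 0.3
```

carry_out(rows=[[[0,0,0.001],[0,0,0],1],[[0,0,0.001],[0,0,0],1],[[0,0,0.001],[0,0,0],1],[[0,0,0],[0,0,0],1]])

```text
t: 3.85
ee_pos: [442.3, -11.6, 45.9]
orientation: [-0.415, -3.114, 0.0]
ft_force: [-0.9, 0.6, -0.1]
width: 0.1
```

carry_out(rows=[[[0,0,0.001],[0,0,0],1],[[0,0,0.001],[0,0,0],1],[[0,0,0],[0,0,0],1]])

```text
t: 4.1
ee_pos: [442.2, -11.6, 43.9]
orientation: [-0.415, -3.114, 0.0]
ft_force: [-0.9, 0.2, -0.3]
width: 0.2
```

```bash
python3 - <<'E'
from h import *
im=pic('side','s3')
cv2.imwrite('pics/s3c.png',cv2.resize(im[170:245,210:310,::-1],(800,600),interpolation=cv2.INTER_CUBIC))
E
```

```text
(no output)
```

View pics/s3c.png

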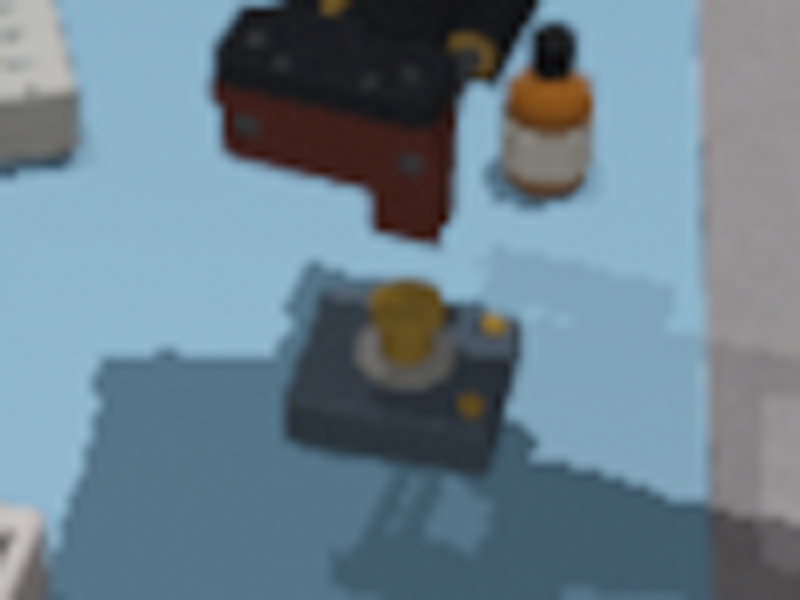

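The stud hasn't been touched at TCP z=44. The visible tip, at crop (408,238), is still well above the head at (407,300), so the real tip is short of the stated TCP. I'll keep going down guarded.

carry_out(rows=[[[0,0,0.002],[0,0,0],1],[[0,0,0.002],[0,0,0],1],[[0,0,0.002],[0,0,0],1],[[0,0,0.002],[0,0,0],1],[[0,0,0.002],[0,0,0],1],[[0,0,0.002],[0,0,0],1],[[0,0,0],[0,0,0],1]])

```text
t: 4.73
ee_pos: [442.1, -11.6, 31.7]
orientation: [-0.415, -3.113, 0.0]
ft_force: [-0.5, 0.2, 0.5]
width: 0.5
```

```bash
python3 - <<'E'
from h import *
st()
im=pic('side','s4'); im2=pic('scene','sc4')
a=cv2.resize(im[170:245,225:275,::-1],(400,600),interpolation=cv2.INTER_CUBIC)
b=cv2.resize(im2[140:215,235:285,::-1],(400,600),interpolation=cv2.INTER_CUBIC)
cv2.imwrite('pics/s4c.png',np.hstack([a,b]))
E
```

```text
4.7333 [442.1 -11.6  31.7] [-0.4 -3.1  0. ] F [-0.5  0.2  0.5] 0.5071115964783561 [-0.1  0.4  2.1  0.   0.6 -1.4]
```

View pics/s4c.png

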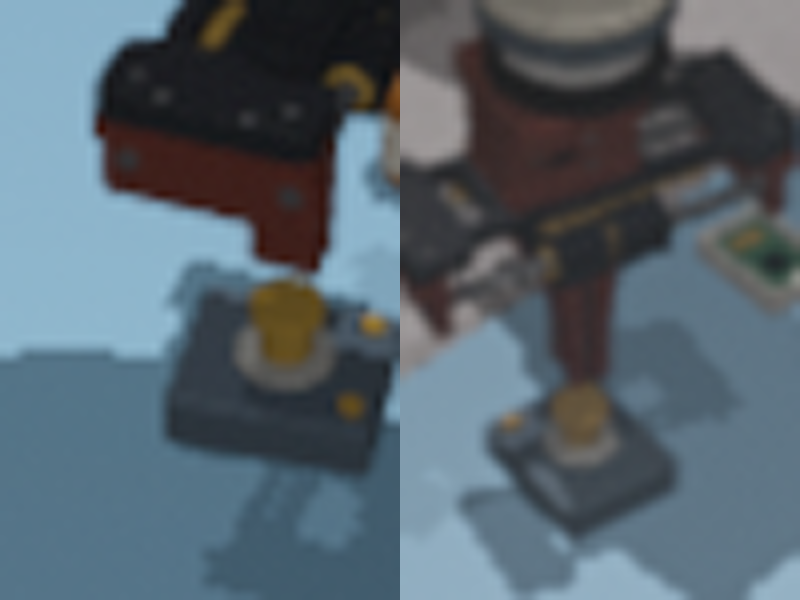

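carry_out(rows=[[[0,0,0.002],[0,0,0],1],[[0,0,0.002],[0,0,0],1],[[0,0,0.002],[0,0,0],1],[[0,0,0.002],[0,0,0],1],[[0,0,0.001],[0,0,0],1],[[0,0,0],[0,0,0],1]])

```text
t: 5.33
ee_pos: [442.2, -11.6, 22.8]
orientation: [-0.415, -3.114, 0.0]
ft_force: [0.4, -0.2, 0.2]
width: 0.7
```

```bash
cat >> h.py <<'E'
def two(name,sc,sd):
    im=imaging.get_image('side'); im2=imaging.get_image('scene')
    f=lambda i,c: cv2.resize(i[c[1]-37:c[1]+38,c[0]-25:c[0]+25,::-1],(400,600),interpolation=cv2.INTER_CUBIC)
    cv2.imwrite(f'pics/{name}.png',np.hstack([f(im,sd),f(im2,sc)]))
E
python3 - <<'E'
from h import *
st(); two('t5',(260,177),(250,207))
E
```

```text
5.3333 [442.2 -11.6  22.8] [-0.4 -3.1  0. ] F [ 0.4 -0.2  0.2] 0.7110916646232684 [-0.1  0.4  2.1 -0.   0.6 -1.4]
```

View pics/t5.png

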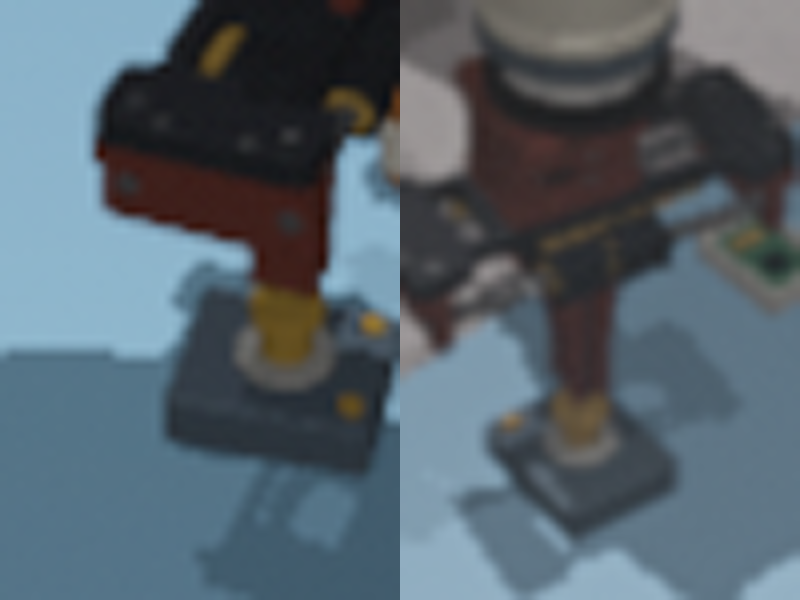

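Both views show the tips just over the stud head, with no force yet. I'll take 1 mm steps from here.

carry_out(rows=[[[0,0,0.001],[0,0,0],1],[[0,0,0.001],[0,0,0],1],[[0,0,0],[0,0,0],1]])

```text
t: 5.68
ee_pos: [442.3, -11.6, 21.0]
orientation: [-0.415, -3.114, 0.0]
ft_force: [-0.3, 0.3, 0.1]
width: 0.8
```

carry_out(rows=[[[0,0,0.001],[0,0,0],1],[[0,0,0.001],[0,0,0],1],[[0,0,0],[0,0,0],1]])

```text
t: 5.93
ee_pos: [442.3, -11.6, 18.9]
orientation: [-0.415, -3.114, 0.0]
ft_force: [-0.7, -0.5, -0.4]
width: 0.6
```

carry_out(rows=[[[0,0,0.001],[0,0,0],1],[[0,0,0.001],[0,0,0],1],[[0,0,0],[0,0,0],1]])

```text
t: 6.18
ee_pos: [442.2, -11.6, 16.9]
orientation: [-0.415, -3.114, 0.0]
ft_force: [-0.3, 0.0, 0.3]
width: 0.5
```

carry_out(rows=[[[0,0,0.001],[0,0,0],1],[[0,0,0],[0,0,0],1]])

```text
t: 6.35
ee_pos: [442.3, -11.6, 16.0]
orientation: [-0.415, -3.114, 0.0]
ft_force: [0.6, 0.6, 0.2]
width: 0.0
```

carry_out(rows=[[[0,0,0.001],[0,0,0],1],[[0,0,0.0005],[0,0,0],1],[[0,0,0],[0,0,0],1]])

```text
t: 6.6
ee_pos: [442.3, -11.6, 14.5]
orientation: [-0.415, -3.114, 0.0]
ft_force: [0.4, -0.2, -0.0]
width: 0.3
```

```bash
python3 - <<'E'
from h import *
st(); two('t6',(260,177),(250,207))
E
```

```text
6.6 [442.3 -11.6  14.5] [-0.4 -3.1  0. ] F [ 0.4 -0.2 -0. ] 0.33914155284244984 [-0.1  0.5  2.1 -0.   0.6 -1.4]
```

View pics/t6.png

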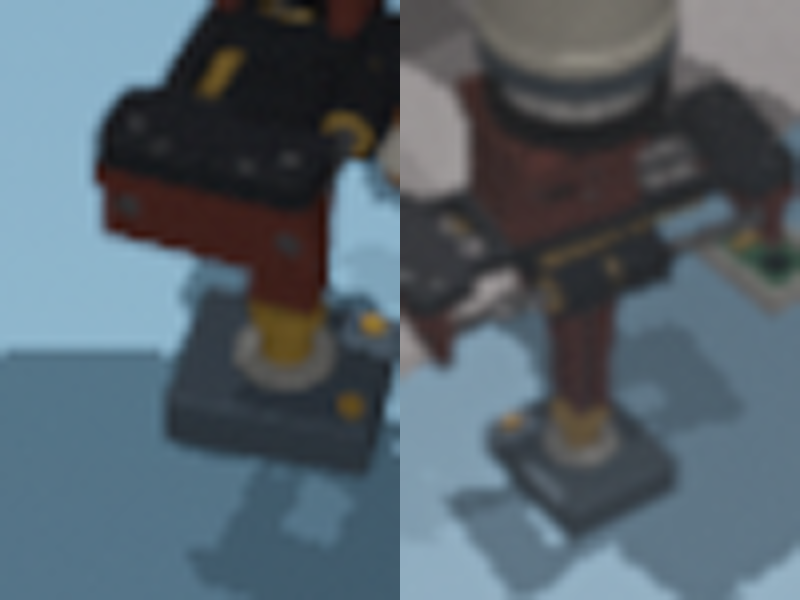

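carry_out(rows=[[[0,0,0.001],[0,0,0],1],[[0,0,0],[0,0,0],1]])

```text
t: 6.87
ee_pos: [442.3, -11.6, 13.5]
orientation: [-0.415, -3.114, 0.0]
ft_force: [-0.1, 0.4, -0.1]
width: 0.3
```

carry_out(rows=[[[0,0,0.001],[0,0,0],1],[[0,0,0],[0,0,0],1]])

```text
t: 7.03
ee_pos: [442.3, -11.6, 12.5]
orientation: [-0.415, -3.114, 0.0]
ft_force: [-0.0, 0.1, -0.3]
width: 1.2
```

carry_out(rows=[[[0,0,0.001],[0,0,0],1],[[0,0,0],[0,0,0],1]])

```text
t: 7.2
ee_pos: [442.4, -11.6, 11.5]
orientation: [0.415, 3.114, 0.0]
ft_force: [0.7, -0.4, 0.2]
width: 0.6
```

carry_out(rows=[[[0,0,0.001],[0,0,0],1],[[0,0,0],[0,0,0],1]])

```text
t: 7.37
ee_pos: [442.4, -11.6, 10.5]
orientation: [0.415, 3.114, -0.0]
ft_force: [0.2, -0.1, 2.0]
width: 0.4
```

```bash
python3 - <<'E'
from h import *
st(); two('t7',(260,177),(250,207))
E
```

```text
7.3667 [442.4 -11.6  10.5] [ 0.4  3.1 -0. ] F [ 0.2 -0.1  2. ] 0.3869986389035262 [-0.1  0.5  2.1 -0.   0.5 -1.4]
```

View pics/t7.png

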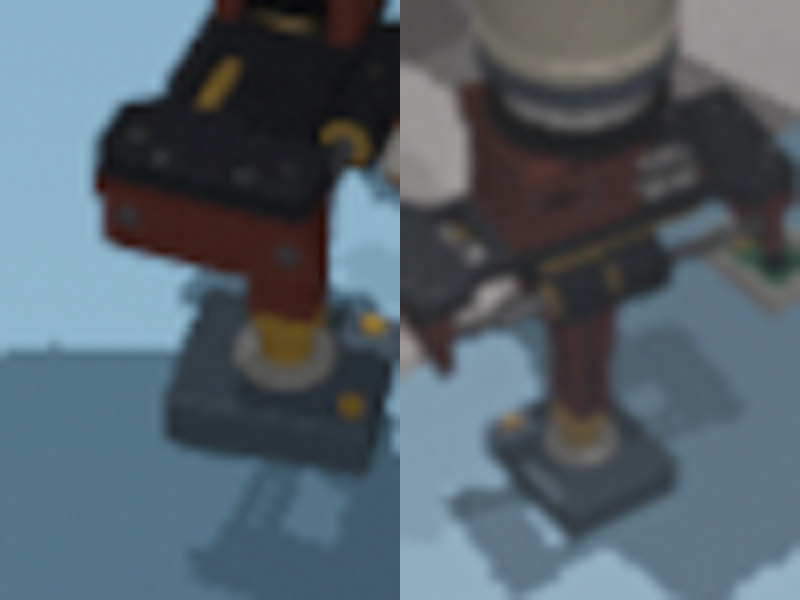

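Contact at last: 2.0 N, so the tips sit about 34.5 mm behind the stated TCP. I'll press a little further.

carry_out(rows=[[[0,0,0.001],[0,0,0],1],[[0,0,0.0005],[0,0,0],1],[[0,0,0],[0,0,0],1]])

```text
t: 7.72
ee_pos: [442.4, -11.6, 9.1]
orientation: [0.415, 3.114, 0.0]
ft_force: [-0.3, 0.5, 3.1]
width: 0.7
```

carry_out(rows=[[[0,0,-0.003],[0,0,0],1],[[0,0,-0.006],[0,0,0],1],[[0,0,-0.016],[0,0,0],1],[[0,0,-0.02],[0,0,0],1],[[0,0,-0.02],[0,0,0],1],[[0.003,0.012,-0.012],[0,0,0],1],[[0.006,0.025,-0.01],[0,0,0],1],[[0.006,0.025,0],[0,0,0],1],[[0.006,0.025,0],[0,0,0],1],[[0.006,0.025,0],[0,0,0],1],[[0.006,0.025,0],[0,0,0],1],[[0.006,0.025,0],[0,0,0],1]])

```text
t: 8.72
ee_pos: [446.8, 156.2, 96.6]
orientation: [0.415, 3.114, 0.0]
ft_force: [0.4, -0.1, -0.5]
width: 0.4
```

carry_out(rows=[[[0.006,0.025,0],[0,0,0],1],[[0.006,0.025,0],[0,0,0],1],[[0.006,0.025,0],[0,0,0],1],[[0.006,0.025,0],[0,0,0],1],[[0.006,0.025,0],[0,0,0],1],[[0.005,0.024,0],[0,0,0],1],[[0,0,0],[0,0,0],1],[[0,0,0],[0,0,0],1]])

```text
t: 9.38
ee_pos: [452.0, 308.6, 96.2]
orientation: [-0.411, -3.114, 0.0]
ft_force: [-0.2, 0.4, 0.0]
width: 0.3
```

```bash
python3 - <<'E'
from h import *
st(); go(453.5,286.2,68-34); print(proj('wrist',[453.5,286.2,67.5])*1.5625,proj('wrist',readout.get_obs()['ee_pos']+[0,0,34])*1.5625); pic('wrist','w8'); two('t8',(311,145),(240,285))
E
```

```text
9.3833 [452.  308.6  96.2] [-0.4 -3.1  0. ] F [-0.2  0.4  0. ] 0.33603882251548833 [ 0.6  0.4  1.9 -0.   0.8 -0.7]
tool delta mm [ -7.3 -21.2  62.2]
[358.5 332.4] [398.4 370.1]
```

View pics/w8.png

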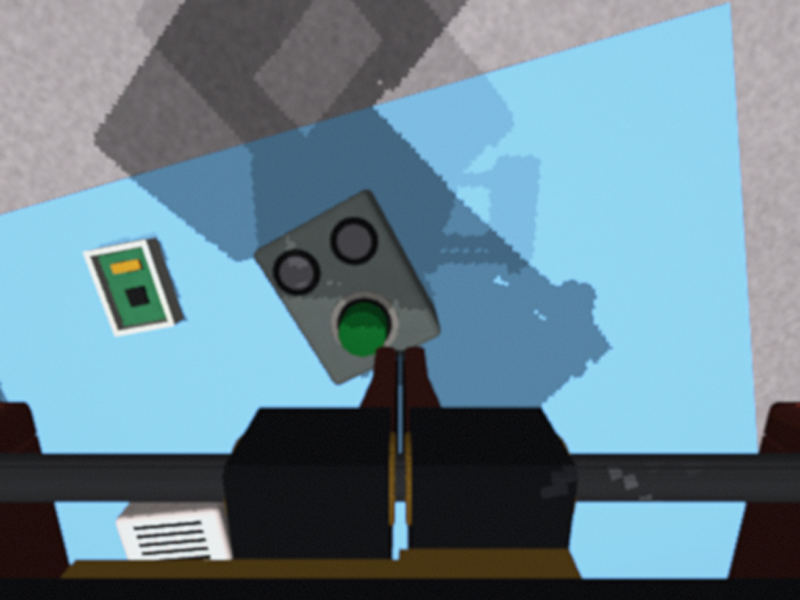

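View pics/t8.png

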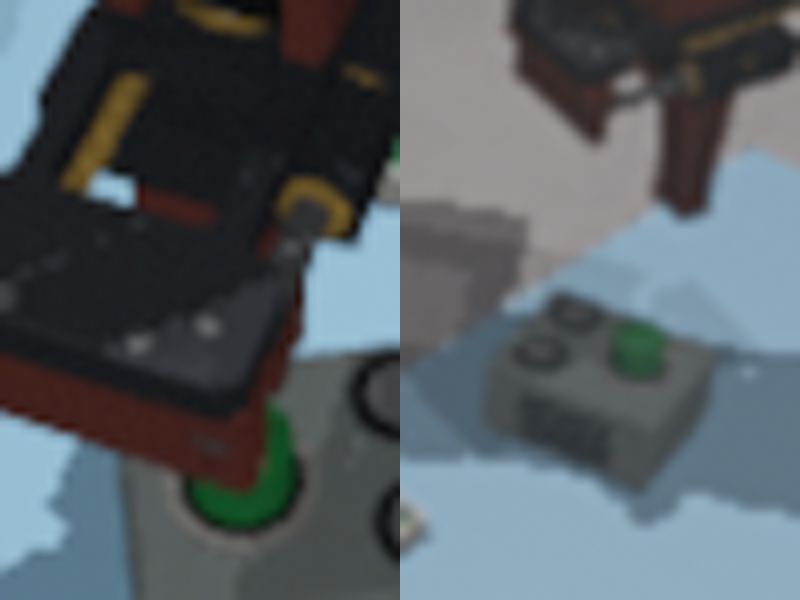

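The wrist view puts the green key's top at (363,331), predicted (358,332). I'll go over it and partway down.

carry_out(rows=[[[-0.002,-0.006,0],[0,0,0],1],[[-0.0035,-0.008,0.005],[0,0,0],1],[[-0.002,-0.006,0.01],[0,0,0],1],[[0,0,0.012],[0,0,0],1],[[0,0,0.012],[0,0,0],1],[[0,0,0.01],[0,0,0],1],[[0,0,0.004],[0,0,0],1],[[0,0,0],[0,0,0],1],[[0,0,0],[0,0,0],1]])

```text
t: 10.28
ee_pos: [454.1, 286.8, 42.6]
orientation: [-0.414, -3.113, 0.001]
ft_force: [-0.0, -0.9, 0.5]
width: 0.4
```

```bash
python3 - <<'E'
from h import *
st(); go(453.5,286.2,68-34); print(proj('wrist',[453.5,286.2,67.5])*1.5625);pic('wrist','w9'); two('t9',(311,145),(240,285))
E
```

```text
10.2833 [454.1 286.8  42.6] [-0.4 -3.1  0. ] F [-0.  -0.9  0.5] 0.4445991634950476 [ 0.5  0.5  1.9  0.   0.7 -0.8]
tool delta mm [ 0.5 -0.7  8.6]
[396.7 359.6]
```

View pics/w9.png

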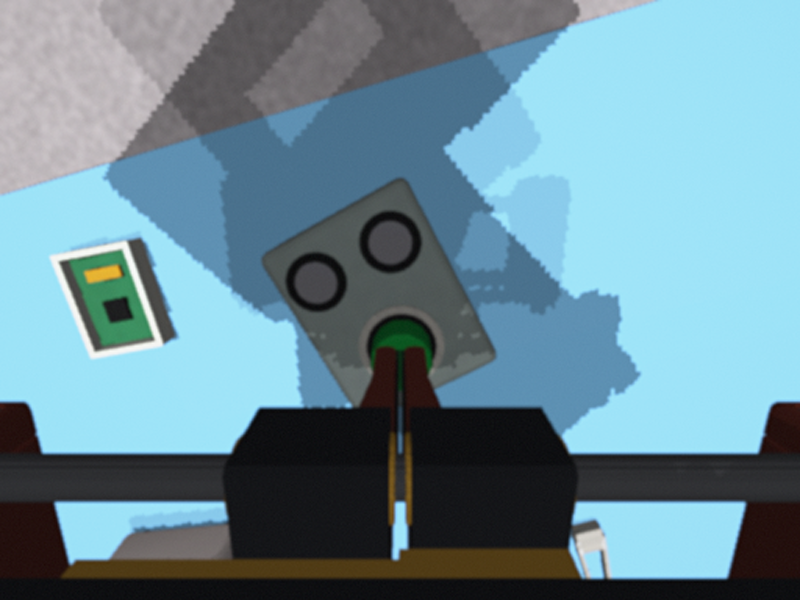

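View pics/t9.png

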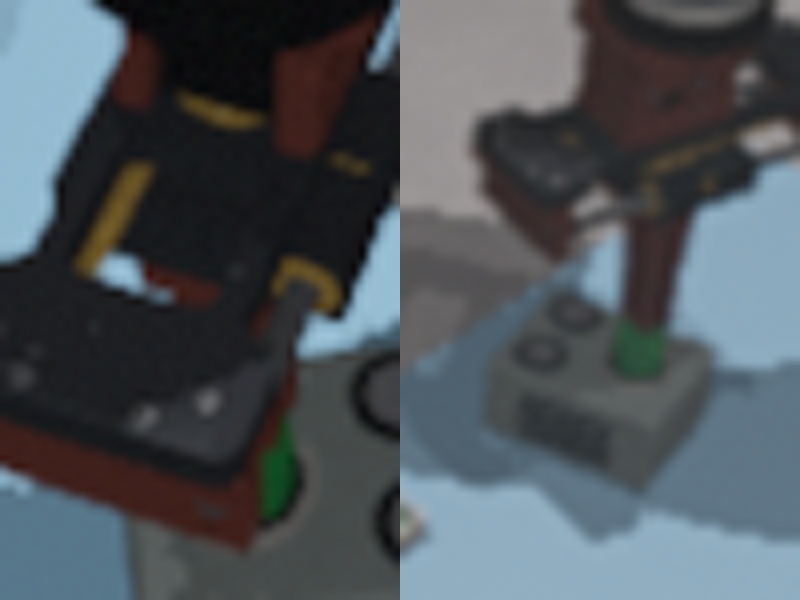

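The tip is centred over the green key and just above it. Pressing now.

carry_out(rows=[[[0,0,0.003],[0,0,0],1],[[0,0,0.003],[0,0,0],1],[[0,0,0.002],[0,0,0],1],[[0,0,0.001],[0,0,0],1],[[0,0,0.001],[0,0,0],1],[[0,0,0.001],[0,0,0],1],[[0,0,0.001],[0,0,0],1]])

```text
t: 11.02
ee_pos: [454.3, 286.6, 31.1]
orientation: [-0.415, -3.114, 0.0]
ft_force: [-0.9, 0.3, 1.6]
width: 0.4
```

carry_out(rows=[[[0,0,0.001],[0,0,0],1],[[0,0,0.001],[0,0,0],1],[[0,0,0.001],[0,0,0],1],[[0,0,0.001],[0,0,0],1],[[0,0,0],[0,0,0],1]])

```text
t: 11.43
ee_pos: [454.3, 286.6, 26.9]
orientation: [-0.415, -3.114, 0.0]
ft_force: [0.2, 0.1, 0.4]
width: 0.4
```

carry_out(rows=[[[0,0,0.001],[0,0,0],1],[[0,0,0.001],[0,0,0],1],[[0,0,0.001],[0,0,0],1]])

```text
t: 11.68
ee_pos: [454.3, 286.7, 24.0]
orientation: [0.415, 3.114, 0.0]
ft_force: [-0.2, -0.7, 2.5]
width: 0.3
```

carry_out(rows=[[[0,0,0.0005],[0,0,0],1],[[0,0,0.0005],[0,0,0],1],[[0,0,0],[0,0,0],1]])

```text
t: 11.93
ee_pos: [454.4, 286.7, 23.1]
orientation: [0.415, 3.114, 0.0]
ft_force: [-0.8, -0.7, 4.7]
width: 0.5
```

carry_out(rows=[[[0,0,0.0005],[0,0,0],1],[[0,0,0],[0,0,0],1]])

```text
t: 12.1
ee_pos: [454.4, 286.7, 22.6]
orientation: [0.415, 3.114, 0.0]
ft_force: [-1.4, -1.0, 4.9]
width: 0.3
```

carry_out(rows=[[[0,0,-0.003],[0,0,0],1],[[0,0,-0.006],[0,0,0],1],[[0,0,-0.014],[0,0,0],1],[[0,0,-0.018],[0,0,0],1],[[0,0,-0.018],[0,0,0],1],[[-0.01,-0.0065,-0.012],[0,0,0],1],[[-0.02,-0.013,-0.004],[0,0,0],1],[[-0.02,-0.013,0],[0,0,0],1],[[-0.02,-0.013,0],[0,0,0],1],[[-0.02,-0.013,0],[0,0,0],1],[[-0.02,-0.013,0],[0,0,0],1],[[-0.02,-0.013,0],[0,0,0],1]])

```text
t: 13.1
ee_pos: [558.5, 170.2, 98.0]
orientation: [0.415, 3.114, 0.0]
ft_force: [1.1, -0.4, 0.5]
width: 0.2
```

carry_out(rows=[[[-0.02,-0.013,0],[0,0,0],1],[[-0.02,-0.013,0],[0,0,0],1],[[-0.015,-0.009,0],[0,0,0],1],[[-0.005,-0.003,0],[0,0,0],1],[[0,0,0],[0,0,0],1],[[0,0,0],[0,0,0],1]])

```text
t: 13.6
ee_pos: [605.0, 119.0, 97.4]
orientation: [-0.415, -3.113, -0.0]
ft_force: [-0.3, -0.2, -0.6]
width: 0.4
```

```bash
python3 - <<'E'
from h import *
st(); go(613.7,109.9,60-34); print(proj('wrist',[613.7,109.9,59.5])*1.5625); pic('wrist','w10'); two('g10',(311,145),(245,310))
E
```

```text
13.6 [605.  119.   97.4] [-0.4 -3.1 -0. ] F [-0.3 -0.2 -0.6] 0.37874565315056297 [ 0.2  0.5  1.7  0.   0.9 -1.1]
tool delta mm [-10.8  -6.5  71.4]
[386.9 332.7]
```

View pics/w10.png

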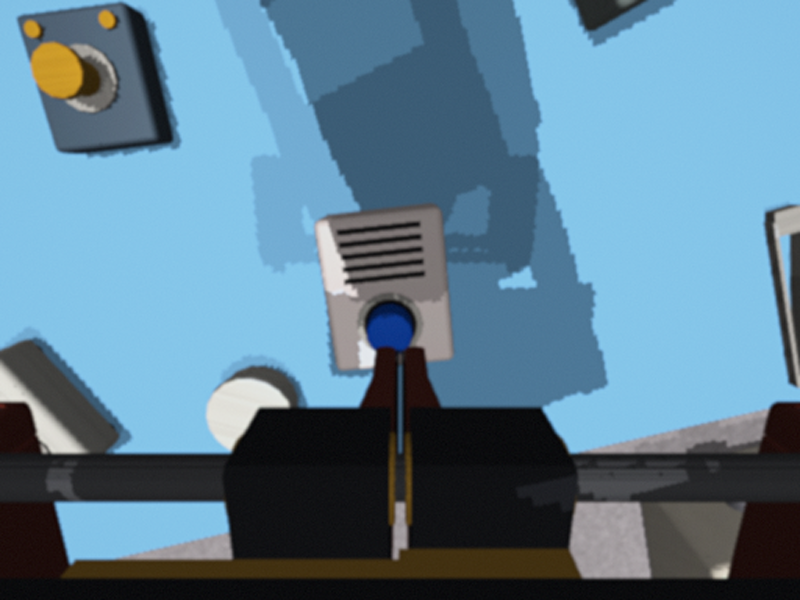

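View pics/g10.png

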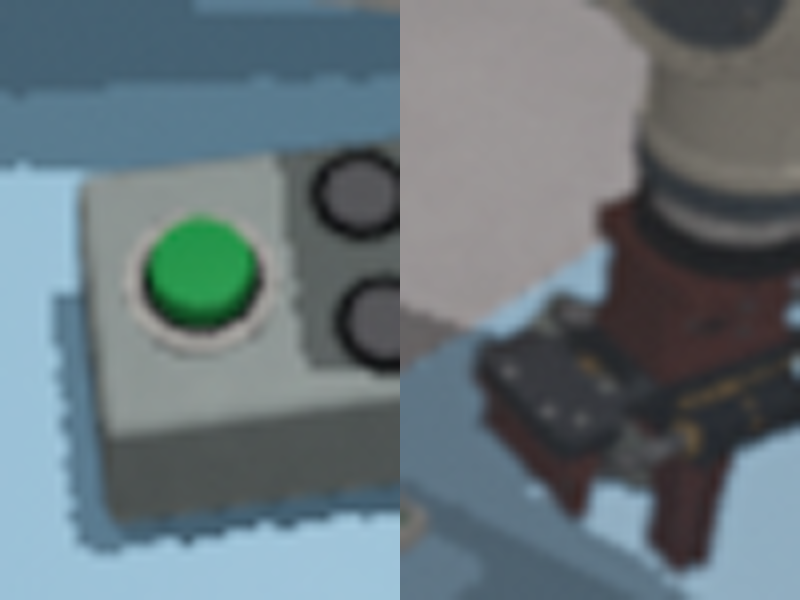

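The green key stands clearly lower and stays in. Blue's top is seen at (390,330), predicted (387,333). I'll go over it and down.

carry_out(rows=[[[-0.003,-0.001,0],[0,0,0],1],[[-0.004,-0.002,0.005],[0,0,0],1],[[-0.003,-0.002,0.01],[0,0,0],1],[[0,0,0.014],[0,0,0],1],[[0,0,0.014],[0,0,0],1],[[0,0,0.013],[0,0,0],1],[[0,0,0.005],[0,0,0],1],[[0,0,0.003],[0,0,0],1],[[0,0,0],[0,0,0],1]])

```text
t: 14.5
ee_pos: [613.5, 111.2, 32.6]
orientation: [-0.415, -3.113, 0.001]
ft_force: [-0.4, 0.2, -0.0]
width: 0.5
```

```bash
python3 - <<'E'
from h import *
st(); go(613.7,109.9,60-34); pic('wrist','w11'); two('t11',(318,185),(190,225))
E
```

```text
14.5 [613.5 111.2  32.6] [-0.4 -3.1  0. ] F [-0.4  0.2 -0. ] 0.5195064526606322 [ 0.2  0.6  1.7  0.   0.8 -1.1]
tool delta mm [-0.6 -1.2  6.6]
```

View pics/w11.png

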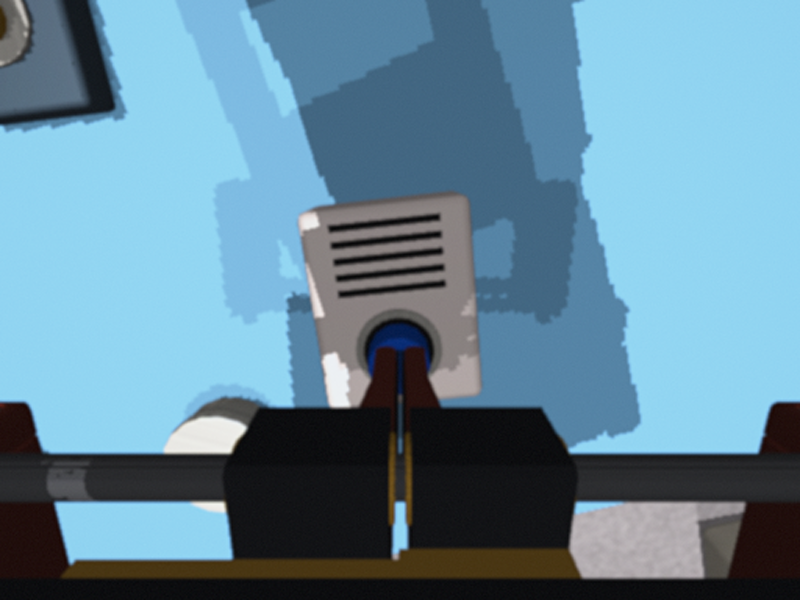

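View pics/t11.png

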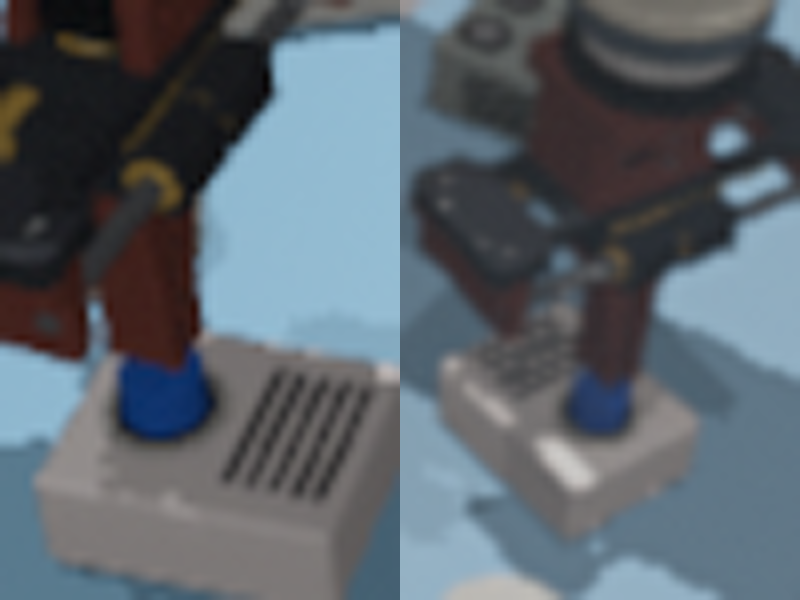

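The tips are centred over the blue key in all views, with about 7 mm still to go. Pressing.

carry_out(rows=[[[0,0,0.003],[0,0,0],1],[[0,0,0.002],[0,0,0],1],[[0,0,0.001],[0,0,0],1],[[0,0,0.001],[0,0,0],1],[[0,0,0.001],[0,0,0],1],[[0,0,0.001],[0,0,0],1],[[0,0,0.001],[0,0,0],1],[[0,0,0.001],[0,0,0],1]])

```text
t: 15.32
ee_pos: [614.1, 111.3, 22.7]
orientation: [0.415, 3.114, 0.0]
ft_force: [-0.5, -1.6, 2.3]
width: 0.3
```

carry_out(rows=[[[0,0,0.001],[0,0,0],1],[[0,0,0.001],[0,0,0],1],[[0,0,0.001],[0,0,0],1],[[0,0,0.001],[0,0,0],1]])

```text
t: 15.65
ee_pos: [614.1, 111.3, 18.6]
orientation: [0.415, 3.114, 0.0]
ft_force: [0.4, 0.3, 2.5]
width: 0.5
```

carry_out(rows=[[[0,0,0.001],[0,0,0],1],[[0,0,0.0005],[0,0,0],1],[[0,0,0],[0,0,0],1]])

```text
t: 15.9
ee_pos: [614.0, 111.3, 16.9]
orientation: [-0.415, -3.114, 0.0]
ft_force: [0.1, 0.7, -0.0]
width: 0.3
```

carry_out(rows=[[[0,0,0.001],[0,0,0],1],[[0,0,0.0005],[0,0,0],1],[[0,0,0.0005],[0,0,0],1],[[0,0,0],[0,0,0],1]])

```text
t: 16.23
ee_pos: [614.1, 111.3, 15.2]
orientation: [0.415, 3.114, 0.0]
ft_force: [-1.0, -0.3, 4.0]
width: 0.6
```

carry_out(rows=[[[0,0,0.0005],[0,0,0],1],[[0,0,0],[0,0,0],1]])

```text
t: 16.4
ee_pos: [614.1, 111.3, 14.7]
orientation: [0.415, 3.114, 0.0]
ft_force: [-0.9, -1.2, 4.8]
width: 0.4
```

4.8 N held at rest at z=14.7, so blue is at its stop. I'll lift and go to yellow.

carry_out(rows=[[[0,0,-0.003],[0,0,0],1],[[0,0,-0.006],[0,0,0],1],[[0,0,-0.016],[0,0,0],1],[[0,0,-0.02],[0,0,0],1],[[0,0,-0.02],[0,0,0],1],[[0.001,-0.014,-0.014],[0,0,0],1],[[0.002,-0.028,-0.006],[0,0,0],1],[[0.002,-0.028,0],[0,0,0],1],[[0.002,-0.028,0],[0,0,0],1],[[0.002,-0.028,0],[0,0,0],1],[[0.002,-0.028,0],[0,0,0],1],[[0.002,-0.028,0],[0,0,0],1]])

```text
t: 17.4
ee_pos: [553.1, -62.1, 99.9]
orientation: [0.414, 3.114, -0.0]
ft_force: [0.3, -0.1, 0.4]
width: 0.3
```

carry_out(rows=[[[0.002,-0.028,0],[0,0,0],1],[[0.002,-0.028,0],[0,0,0],1],[[0.002,-0.028,0],[0,0,0],1],[[0.002,-0.028,0],[0,0,0],1],[[0.002,-0.028,0],[0,0,0],1],[[0.002,-0.028,0],[0,0,0],1],[[0.002,-0.028,0],[0,0,0],1],[[0.001,-0.02,0],[0,0,0],1],[[0,-0.008,0],[0,0,0],1],[[0,0,0],[0,0,0],1],[[0,0,0],[0,0,0],1]])

```text
t: 18.32
ee_pos: [480.7, -272.9, 99.6]
orientation: [-0.416, -3.114, -0.001]
ft_force: [0.8, 0.2, -0.4]
width: 0.6
```

```bash
python3 - <<'E'
from h import *
st(); go(475.8,-289,52-34); print(proj('wrist',[475.8,-289,51.5])*1.5625); pic('wrist','w12'); two('b12',(317,197),(187,237))
E
```

```text
18.3167 [ 480.7 -272.9   99.6] [-0.4 -3.1 -0. ] F [ 0.8  0.2 -0.4] 0.6415594982787977 [-0.5  0.4  1.9  0.   0.9 -1.8]
tool delta mm [  0.5 -16.8  81.6]
[369.  307.5]
```

View pics/w12.png

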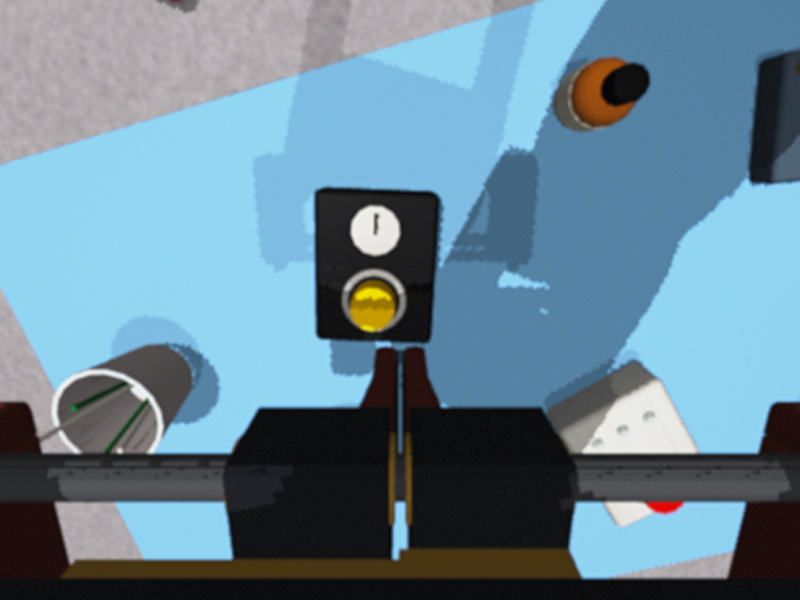

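View pics/b12.png

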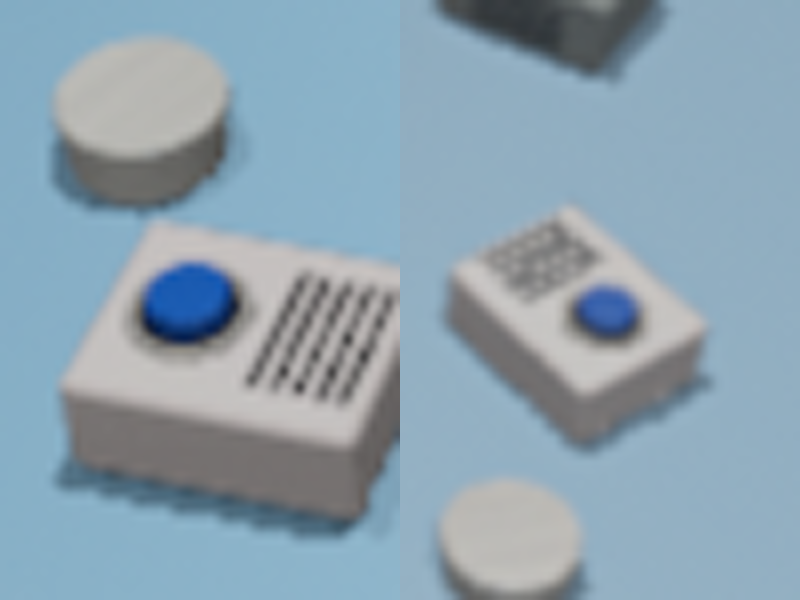

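Blue is pressed in and its box looks undisturbed. Yellow's top is seen at (373,305), predicted (369,307). The cup is well clear on the left.

carry_out(rows=[[[0,-0.003,0],[0,0,0],1],[[0.001,-0.006,0.005],[0,0,0],1],[[0,-0.0065,0.01],[0,0,0],1],[[0,0,0.016],[0,0,0],1],[[0,0,0.016],[0,0,0],1],[[0,0,0.015],[0,0,0],1],[[0,0,0.007],[0,0,0],1],[[0,0,0.004],[0,0,0],1],[[0,0,0],[0,0,0],1]])

```text
t: 19.22
ee_pos: [475.1, -287.8, 25.5]
orientation: [-0.415, -3.112, -0.001]
ft_force: [0.1, -0.2, 0.9]
width: 0.6
```

```bash
python3 - <<'E'
from h import *
st(); go(475.8,-289,52-34); pic('wrist','w13'); two('t13',(200,225),(257,142))
E
```

```text
19.2167 [ 475.1 -287.8   25.5] [-0.4 -3.1 -0. ] F [ 0.1 -0.2  0.9] 0.5644468791659705 [-0.6  0.6  1.9 -0.   0.7 -1.9]
tool delta mm [-1.  -1.   7.5]
```

View pics/w13.png

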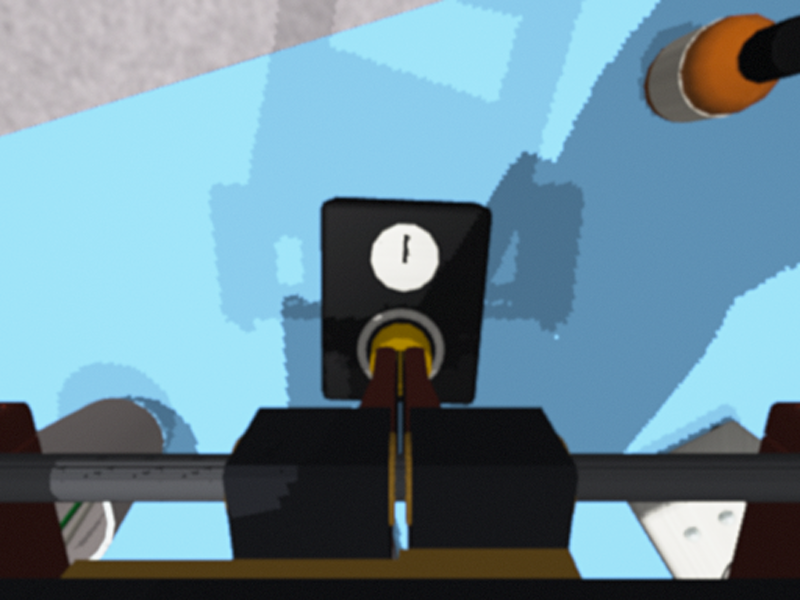

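View pics/t13.png

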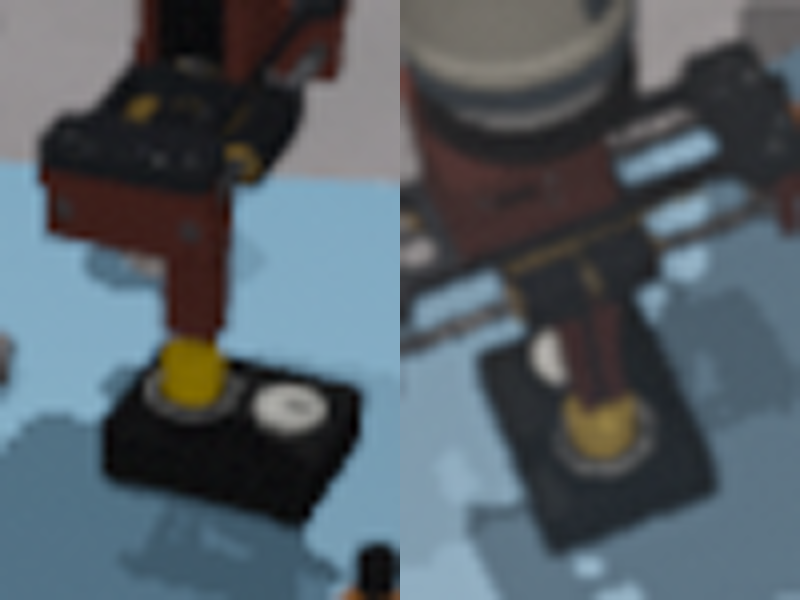

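The tips are over the yellow key, about 8 mm above it. The cup is about 30 mm clear of the gripper's end. Pressing.

carry_out(rows=[[[-0.001,0,0.003],[0,0,0],1],[[0,0,0.003],[0,0,0],1],[[0,0,0.001],[0,0,0],1],[[0,0,0.001],[0,0,0],1],[[0,0,0.001],[0,0,0],1],[[0,0,0.001],[0,0,0],1],[[0,0,0.001],[0,0,0],1],[[0,0,0.001],[0,0,0],1]])

```text
t: 20.03
ee_pos: [476.7, -288.2, 14.7]
orientation: [0.415, 3.114, -0.0]
ft_force: [-0.3, 0.6, 2.5]
width: 0.3
```

carry_out(rows=[[[0,0,0.001],[0,0,0],1],[[0,0,0.001],[0,0,0],1],[[0,0,0.001],[0,0,0],1],[[0,0,0.001],[0,0,0],1]])

```text
t: 20.37
ee_pos: [476.7, -288.2, 10.5]
orientation: [0.415, 3.114, -0.0]
ft_force: [-0.2, 1.1, 2.8]
width: 0.2
```

carry_out(rows=[[[0,0,0.001],[0,0,0],1],[[0,0,0.0005],[0,0,0],1],[[0,0,0],[0,0,0],1]])

```text
t: 20.62
ee_pos: [476.7, -288.2, 8.9]
orientation: [-0.415, -3.114, -0.0]
ft_force: [-0.7, 0.7, 0.2]
width: 0.5
```

carry_out(rows=[[[0,0,0.001],[0,0,0],1],[[0,0,0.0005],[0,0,0],1],[[0,0,0.0005],[0,0,0],1],[[0,0,0],[0,0,0],1]])

```text
t: 20.95
ee_pos: [476.7, -288.2, 7.1]
orientation: [0.415, 3.114, -0.0]
ft_force: [0.2, 0.7, 3.5]
width: 0.5
```

carry_out(rows=[[[0,0,0.0005],[0,0,0],1],[[0,0,0],[0,0,0],1]])

```text
t: 21.12
ee_pos: [476.7, -288.3, 6.7]
orientation: [0.415, 3.114, -0.0]
ft_force: [-1.7, 0.8, 4.2]
width: 1.0
```

Yellow holds 4.2 N at its stop. I'll lift clear and check.

carry_out(rows=[[[0,0,-0.003],[0,0,0],1],[[0,0,-0.006],[0,0,0],1],[[0,0,-0.016],[0,0,0],1],[[0,0,-0.025],[0,0,0],1],[[0,0,-0.025],[0,0,0],1],[[0,0,-0.025],[0,0,0],1],[[0,0,-0.025],[0,0,0],1],[[0,0,-0.025],[0,0,0],1],[[0,0,-0.015],[0,0,0],1],[[0,0,-0.005],[0,0,0],1],[[0,0,0],[0,0,0],1],[[0,0,0],[0,0,0],1]])

```text
t: 22.12
ee_pos: [476.2, -287.9, 176.0]
orientation: [-0.415, -3.113, -0.0]
ft_force: [0.2, -0.2, 0.3]
width: 0.5
```

```bash
python3 - <<'E'
from h import *
st(); im=pic('side','s14'); pic('scene','sc14'); pic('wrist','w14')
a=cv2.imread('pics/side0_raw.png'); b=im[:,:,::-1]
C=[(257,212),(250,307),(190,240),(258,155)]
f=lambda i,c:cv2.resize(i[c[1]-18:c[1]+18,c[0]-25:c[0]+25],(200,144),interpolation=cv2.INTER_CUBIC)
cv2.imwrite('pics/cmp.png',np.vstack([np.hstack([f(a,c) for c in C]),np.hstack([f(b,c) for c in C])]))
E
```

```text
22.1167 [ 476.2 -287.9  176. ] [-0.4 -3.1 -0. ] F [ 0.2 -0.2  0.3] 0.49466921765885824 [-0.6  0.3  1.8 -0.   1.  -1.9]
```

View pics/cmp.png

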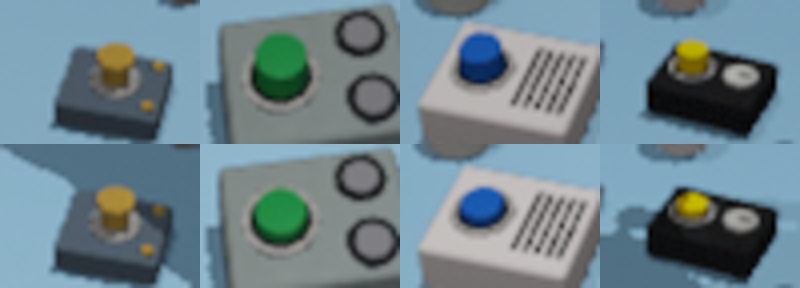

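View pics/s14.png

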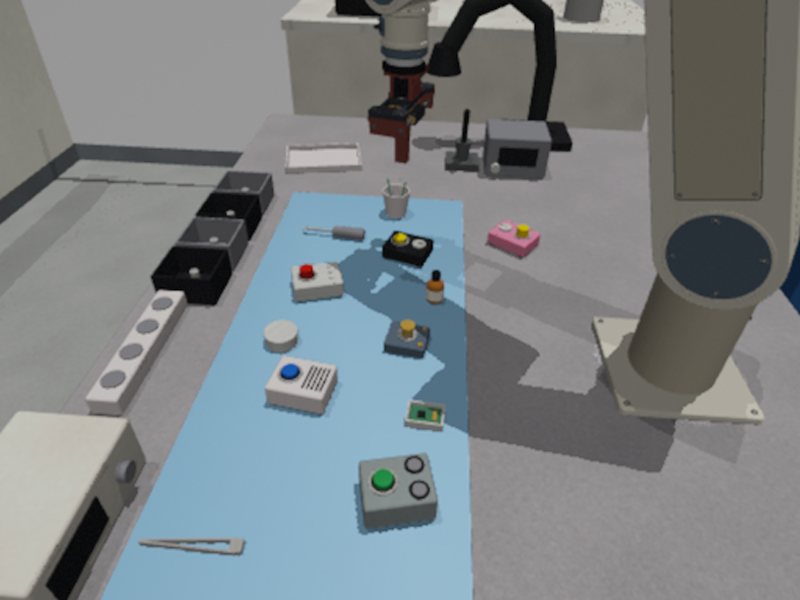

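View pics/w14.png

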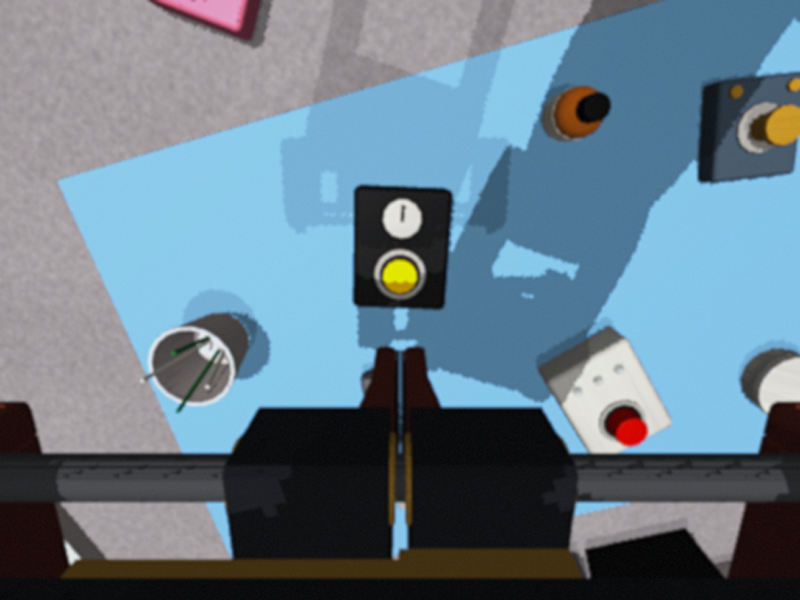

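All three keys stand low at (383,481), (290,372) and (400,239) in the side view. The stud has sprung back, the boxes, red key and bystanders look unmoved, and the arm is well clear.

```bash
python3 -c "
from workcell import close_job; print(close_job())"
```

```text
the job is handed in; nothing more can be done
None
```

I've done the startup in the order you asked and handed the job in after about 22 s: grounding stud, then green, blue and yellow.

- **Stud:** I pushed it until the force read 3.1 N, which is roughly 2.5–3 mm of give. It sprang back when released.
- **Keys:** I pressed each to its stop. The force then held at 4.9 N (green), 4.8 N (blue) and 4.2 N (yellow), well above the 2.5 N it takes just to slide a key, so each had reached its soft cap. The pressing heights agreed with the keys being fully in.
- **Final check:** The last pictures show all three keys down. The boxes, the red key and the other items are where they were as far as I can see by eye. The arm stands about 160 mm above the last key with no load on it.

**One disagreement:** the closed fingertips end about 34 mm behind the TCP position given in the task. Contact with the stud came only at a reported TCP height of about 11.5 mm, not 46 mm. I found this by lowering in small steps while watching the force and pictures, and allowed for it on the keys. The cameras also disagreed by about 2 mm sideways, so I aimed roughly midway between them.

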